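Put the mixed-up car-care containers back in their own drip trays

TASK

The four car-care containers have been put back in each other's drip trays. Rearrange them so that each stands upright in the tray of its own colour (the red bottle in the red tray, the blue can in the blue, the yellow-lidded jar in the yellow, the green bottle in the green); the spare grey tray is free for parking one on the way and must end up empty. Do not let any container fall over, and do not disturb the silver drinks can standing among them.

Things in the scene. Friction and masses are not known exactly. Their poses are not given: they have to be found in the camera images.
- red_bottle: Loose car-shampoo bottle, round and upright: red body 56 mm in diameter, straight to 80 mm, sloping in to a white cylindrical cap 36 mm in diameter from 92 to 124 mm above the underside. About 0.2 to 0.4 kg. Origin: centre of the underside; z up along the bottle. Grip it across the cap.
- blue_can: Loose aerosol can, round and upright: blue body 56 mm in diameter up to 90 mm, a bare steel shoulder to 98 mm, then a blue cylindrical cap 44 mm in diameter from 98 to 130 mm above the underside. About 0.2 to 0.35 kg. Origin: centre of the underside; z up along the can. Grip it across the cap.
- yellow_jar: Loose squat wax jar, round and upright: white pot with a yellow band, 57 mm in diameter, up to 44 mm, with a yellow cylindrical lid 60 mm in diameter from 44 to 70 mm above the underside. About 0.15 to 0.3 kg. Origin: centre of the underside; z up. Grip it across the lid.
- green_bottle: Loose polish bottle, round and upright: green body 56 mm in diameter, sloping in above 55 mm to a black cylindrical cap 32 mm in diameter from 84 to 116 mm above the underside. About 0.15 to 0.35 kg. Origin: centre of the underside; z up along the bottle. Grip it across the cap.
- red_tray: Round red plastic drip tray fixed to the bench, the place of the red bottle; at the start another container stands in it. 94 mm outside and 86 mm inside diameter, rim 10 mm high, flat inner floor 4 mm above the bench. Origin: centre of its underside, on the bench; z up; its yaw means nothing.
- blue_tray: Round blue plastic drip tray fixed to the bench, the place of the blue can; at the start another container stands in it. 94 mm outside and 86 mm inside diameter, rim 10 mm high, flat inner floor 4 mm above the bench. Origin: centre of its underside, on the bench; z up; its yaw means nothing.
- yellow_tray: Round yellow plastic drip tray fixed to the bench, the place of the yellow jar; at the start another container stands in it. 94 mm outside and 86 mm inside diameter, rim 10 mm high, flat inner floor 4 mm above the bench. Origin: centre of its underside, on the bench; z up; its yaw means nothing.
- green_tray: Round green plastic drip tray fixed to the bench, the place of the green bottle; at the start another container stands in it. 94 mm outside and 86 mm inside diameter, rim 10 mm high, flat inner floor 4 mm above the bench. Origin: centre of its underside, on the bench; z up; its yaw means nothing.
- grey_tray: Round grey plastic drip tray fixed to the bench, the spare: it is empty at the start and belongs to no container. 94 mm outside and 86 mm inside diameter, rim 10 mm high, flat inner floor 4 mm above the bench. Origin: centre of its underside, on the bench; z up; its yaw means nothing.
- drink_can: Bystander, not to be disturbed: loose small drinks can, plain silvery aluminium with no colour on it, 54 mm in diameter and 90 mm high, standing on the bench beyond and between the trays. Origin: centre of its underside.
Not all that is in view belongs to the job. There is more than one size of the green_tray; the one meant has the size given above. Of the things shaped like the blue_tray, the blue one is meant.

How it is judged:
At the end, for the whole second after the job is handed in: Each container stands upright (within 0.1 rad), released and at rest on the floor of the tray of its own colour, its centre within 16 mm of the tray's centre (any container wholly inside its tray is); so the grey tray is empty. The drinks can is within 30 mm of its start (horizontal distance between red_bottle and red_tray below 0.016 m and z of red_bottle in the frame of red_tray below 0.008 m and angle between each of red_bottle, blue_can, yellow_jar, green_bottle's own z axis and vertical below 0.1 rad and linear speed of each of red_bottle, blue_can, yellow_jar, green_bottle below 0.02 m/s and angular speed of each of red_bottle, blue_can, yellow_jar, green_bottle below 0.2 rad/s and horizontal distance between blue_can and blue_tray below 0.016 m and z of blue_can in the frame of blue_tray below 0.008 m and horizontal distance between yellow_jar and yellow_tray below 0.016 m and z of yellow_jar in the frame of yellow_tray below 0.008 m and horizontal distance between green_bottle and green_tray below 0.016 m and z of green_bottle in the frame of green_tray below 0.008 m and distance of drink_can from where it was at the start of the episode below 0.03 m); the robot touches nothing.
It fails at once if a container was tipped over (more than 0.6 rad from upright) (angle between any of red_bottle, blue_can, yellow_jar, green_bottle's own z axis and vertical above 0.6 rad).
It fails at once if the drinks can was disturbed (moved more than 30 mm) (distance of drink_can from where it was at the start of the episode above 0.03 m).
It also fails if it takes over 138 s, if anything falls off the work surface, if the arm or the gripper's body presses on something with over 40 N, if the wrist force passes 120 N, or if a joint passes its speed limit or range.

ROBOT

A 6-joint arm with a two-finger parallel gripper is mounted at the origin on the work surface. World frame = base frame: x ahead of the robot, y to its left, z up, the work surface at z = 0. Lengths are in m, angles in rad, forces in N, time in s.
With the tool pointing down it reaches from about 0.35 to 0.975 m from the base axis. Payload 4.9 kg.
Tool frame: the origin (TCP) lies on the front face of the gripper's body, between the roots of the fingers; the fingertips stand 73 mm ahead of it and the grasp point (between the pads) lies 54 mm ahead of it; z points along the fingers, y is the line along which they close (so a half turn about z gives the same grasp; the last joint's range is limited). The gripper opens to 85 mm and grips with 20 to 120 N. Pads are 22 mm wide; open, the fingers measure 114 mm over their backs; the gripper's body (76 mm by 85 mm) begins 54 mm behind the grasp point. The pads swing forward as they close: fully open they stand 13 mm farther back than shut.
Start: joints at [-1.287, 0.053, 1.613, -0, 1.476, -0.119], TCP at [0.245, -0.575, 0.304] pointing down, gripper open.
Joint ranges: [-3.01, 3.01], [-1.01, 2.22], [0.06, 2.58], [-1.02, 4.17], [0.09, 2.62], [-3.14, 3.14]. Speed limits (rad/s): [2.57, 2.57, 3.14, 3.14, 3.14, 3.14].

INTERFACE

Orientations are given as a rotation vector (axis times angle).
In Python, from station import status, imaging, order gives the robot as it stands.
- The arm moves only by the tool arm_command, never from a script. Its argument "increments" is a list of rows, each an object with "slide": the shift along the tool's x, y, z in m, a list of three; "spin": the turn about the tool's z in degrees; "gripper": the opening, from -1 (shut) to 1 (fully open). In form: [{"slide": [x, y, z], "spin": spin, "gripper": gripper}, ...]. A call has 1 to 8 rows; each row is the pose to reach, as a shift and turn from the pose commanded when the call began, along the tool's axes at that moment; what a row does not reach only later rows make up. A row lasts 1/12 s, in which the tool goes at most 41.7 mm and 7.16 degrees, less where a joint would pass 70% of its speed; a pose out of reach is approached as far as the arm can. A call with a gripper value outside its range is refused whole. The fingers move at their own pace and stop on an object; "newtons" is the grip in N (left out, the last holds). Time passes only in rows, so rows that repeat a pose let the fingers close. It gives the time, the measured TCP pose, the force, the opening and the grip force at its end, in the units of the state.
- status.get_obs(): the state, without advancing time (a new reading comes with each control period).
- imaging.get_image(name): name is "scene" or "top" or "wrist"; returns a dict with "frame" (480x640x3 uint8, red, green, blue), "vfov" (degrees; the focal length in pixels is half the picture's height over the tangent of half this angle, whatever the lens; pixels are square), "cx", "cy" (the principal point, pixels), "k1" (the pictures are not rectified: a ray, as slopes to the right and down, at radius r is drawn at 1 + k1 r^2 times it, then the intrinsics apply), "view" (4x4, takes a point from world to camera coordinates); the wrist camera has in their place "mount" (4x4, takes a point from camera to tool coordinates, whose origin is the TCP and whose axes are the flange's). Camera axes: x right, y up, looking along -z (the intrinsics and any distortion apply to the point x, -y, -z); pixel columns grow to the right and rows downward; lengths in m; the calibration is good to about 2 mm. A picture is of the moment at which its call begins: read the wrist's pose just before it. There is no depth.
- order.finish_job(): hands the job in; it is judged then, once.
The state is a dict: "t": time; "q": joint angles; "dq": joint speeds; "effort": joint torques, N m; "tool_pos": TCP position; "tool_rot": TCP orientation; "contact_force": force on the tool from outside, world axes, zero at the start; "wrist_torque": the same for the moment, N m; "opening": finger opening in m; "grip_force": force on a finger pad.
Only numpy, scipy, OpenCV 4.12 (cv2) and the standard library are available. Lean on these libraries where they do the work, as an engineer would, in place of code of your own. Each camera call takes 0.05 s, during which the arm holds its last target. There are 200 camera calls.

## Working session

There is one attempt and no reset: what is moved stays moved. The work goes in short steps, Python scripts to look and compute and a tool call to move; the robot and the scene stay as the last step left them, time stands still between calls to the robot, and variables do not carry over. Pictures are saved under pics/ and viewed, at most 14 in all, crops included, and the job is handed in when it is done.

Besides the shell and the picture viewer there is one more tool, called after "Request:" as name([rows], argument=value, ...), one row to a line, values as JSON. arm_command: Moves the arm, as the interface text tells. Its arguments: {"type":"object","properties":{"increments":{"type":"array","items":{"type":"object","properties":{"slide":{"type":"array","items":{"type":"number"}},"spin":{"type":"number"},"gripper":{"type":"number"}}}},"newtons":{"type":"number"}},"required":["increments"]}

```bash
mkdir -p pics; cat > h.py <<'E'
import numpy as np,cv2
from scipy.spatial.transform import Rotation as R
from station import status,imaging,order
def grab(n,fn):
    im=imaging.get_image(n); cv2.imwrite(fn,im['frame'][:,:,::-1]); return im
def K(im):
    f=240/np.tan(np.radians(im['vfov'])/2); return f
def proj(im,P,V):
    P=np.atleast_2d(P); c=P@V[:3,:3].T+V[:3,3]; s=np.c_[c[:,0]/-c[:,2],-c[:,1]/-c[:,2]]
    r2=(s**2).sum(1,keepdims=True); return s*(1+im['k1']*r2)*K(im)+[im['cx'],im['cy']]
def unproj(im,uv,z,V):
    d=(np.atleast_2d(uv)-[im['cx'],im['cy']])/K(im); s=d.copy()
    for _ in range(30): s=d/(1+im['k1']*(s**2).sum(1,keepdims=True))
    ray=np.c_[s[:,0],-s[:,1],-np.ones(len(s))]@V[:3,:3]; C=-V[:3,:3].T@V[:3,3]
    return C+ray*((z-C[2])/ray[:,2])[:,None]
E
python3 - <<'E'
from h import *
o=status.get_obs(); print(o)
for n in ('top','scene'):
    im=grab(n,f'pics/{n}0.png'); print(n,{k:v for k,v in im.items() if k!='frame'})
E
```

```text
{'t': 0.0, 'q': array([-1.28699653e+00,  5.33551834e-02,  1.61431067e+00,  4.00489166e-05,
        1.47602596e+00, -1.19029869e-01]), 'dq': array([-0.00143887, -0.00079145,  0.00034789,  0.00127714,  0.00039233,
       -0.00019232]), 'effort': array([-1.88830505e-03, -3.93682981e+01, -3.70181465e+01, -3.01533046e-04,
        6.99072421e-03,  4.01683764e-06]), 'tool_pos': array([ 0.24486847, -0.57450698,  0.30265396]), 'tool_rot': array([-3.07603206e+00, -6.28068640e-01,  2.08797932e-04]), 'contact_force': array([ 0.22484717, -1.36725929, -0.05041057]), 'wrist_torque': array([-0.02480021,  0.0057919 ,  0.02925457]), 'grip_force': 0.0, 'opening': 0.08542276639502193}
top {'vfov': 44.87990876951944, 'cx': 315.0084545658067, 'cy': 235.00469517252543, 'k1': -0.06264867844405146, 'view': array([[ 0.00257743, -0.99989523, -0.01424401,  0.01392957],
       [ 0.9976457 ,  0.00159496,  0.06856028, -0.59179378],
       [-0.06853038, -0.01438718,  0.99754529, -1.0712784 ],
       [ 0.        ,  0.        ,  0.        ,  1.        ]])}
scene {'vfov': 43.447171310810845, 'cx': 326.8437361344046, 'cy': 231.4586097885575, 'k1': -0.06973208851606726, 'view': array([[-0.65781575,  0.75299898, -0.0164612 ,  0.39843366],
       [-0.62060494, -0.52951428,  0.57832875,  0.37217144],
       [ 0.42676452,  0.39064966,  0.81563772, -1.53185648],
       [ 0.        ,  0.        ,  0.        ,  1.        ]])}
```

View pics/top0.png

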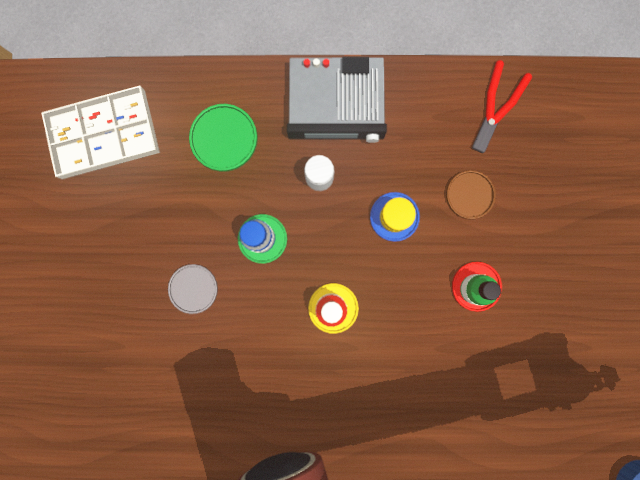

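View pics/scene0.png

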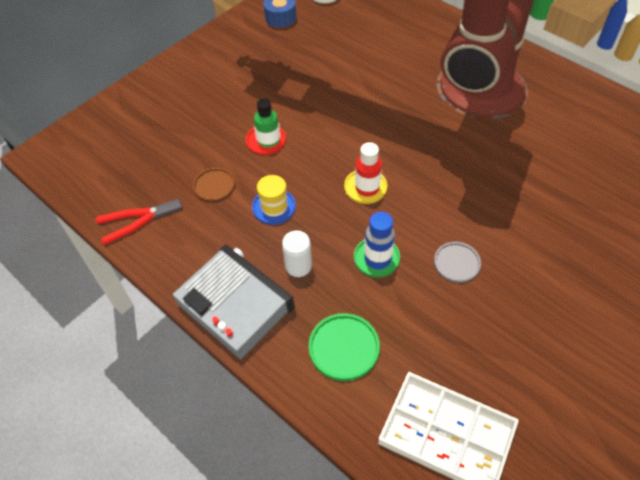

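The top view shows the containers in their trays:
- Blue can in the small green tray, about (262,238).
- Jar in the blue tray, (395,217).
- Red bottle in the yellow tray, (333,308).
- Green bottle in the red tray, (477,287).
- The empty grey tray is at (193,288) and the silver can at (319,173).

Green tray candidates are the large disc at (223,137) and the small one at (262,238). I'll check their sizes. For the blue tray, (395,217) is blue, while the brown one at (470,195) is a decoy.

```bash
cat >> h.py <<'E'
def circ(P,r=None,n=800,tol=.0015):
    rng=np.random.default_rng(0); best=(0,)
    for _ in range(n):
        a,b,c=P[rng.choice(len(P),3,False)]
        A=2*np.array([b-a,c-a]); 
        if abs(np.linalg.det(A))<1e-8: continue
        m=np.linalg.solve(A,[b@b-a@a,c@c-a@a]); rr=np.linalg.norm(a-m)
        if not .01<rr<.1 or (r and abs(rr-r)>.005): continue
        k=(abs(np.linalg.norm(P-m,axis=1)-rr)<tol).sum()
        if k>best[0]: best=(k,m,rr)
    k,m,rr=best; Q=P[abs(np.linalg.norm(P-m,axis=1)-rr)<tol]
    s=np.linalg.lstsq(np.c_[2*Q,np.ones(len(Q))],(Q**2).sum(1),rcond=None)[0]
    return s[:2].round(4),round(float(np.sqrt(s[2]+s[:2]@s[:2])),4),k,len(P)
def seg(im,seed,z,tol=(9,90,90),rad=50,r=None):
    hsv=cv2.cvtColor(cv2.GaussianBlur(im['frame'],(3,3),0),cv2.COLOR_RGB2HSV).astype(int)
    s=hsv[seed[1],seed[0]]; d=abs(hsv-s); d[...,0]=np.minimum(d[...,0],180-d[...,0])
    if s[1]<60: d[...,0]=0
    m=(d<=np.array(tol)).all(2).astype(np.uint8)
    yy,xx=np.mgrid[:480,:640]; m[(xx-seed[0])**2+(yy-seed[1])**2>(2*rad)**2]=0
    m=cv2.morphologyEx(m,cv2.MORPH_CLOSE,np.ones((3,3),np.uint8))
    _,lab=cv2.connectedComponents(m); m=(lab==lab[seed[1],seed[0]]).astype(np.uint8)
    c=max(cv2.findContours(m,0,cv2.CHAIN_APPROX_NONE)[0],key=cv2.contourArea)[:,0]
    return circ(unproj(im,c.astype(float),z,im['view'])[:,:2],r)
E
python3 - <<'E'
from h import *
im=imaging.get_image('top')
for n,s,z,r in [('green_big',(223,137),.01,None),('green_sm',(280,252),.01,.047),('blue_tray',(379,225),.01,.047),('yellow_tray',(316,318),.01,.047),
 ('red_tray',(462,302),.01,.047),('grey',(193,288),.01,.047),('brown',(470,195),.01,None)]:
    print(n,seg(im,s,z,r=r))
for n,s,z,t in [('bluecap',(253,233),.134,(9,90,60)),('redcap',(332,313),.128,(99,40,60)),('lid',(400,214),.074,(6,60,50)),('greencap',(490,290),.12,(99,140,30)),('can',(319,168),.09,(99,40,50))]:
    print(n,seg(im,s,z,t,25))
f=im['frame'][90:350,150:520]; cv2.imwrite('pics/crop.png',cv2.resize(f,None,fx=2.1,fy=2.1,interpolation=2)[:,:,::-1])
E
```

```text
green_big (array([0.7823, 0.194 ]), 0.0645, np.int64(186), 187)
green_sm (array([0.586 , 0.1161]), 0.0454, np.int64(127), 204)
blue_tray (array([ 0.6283, -0.1355]), 0.0456, np.int64(136), 136)
yellow_tray (array([ 0.4548, -0.0195]), 0.047, np.int64(142), 143)
red_tray (array([ 0.4957, -0.2913]), 0.0471, np.int64(135), 235)
grey (array([0.4903, 0.248 ]), 0.0471, np.int64(141), 141)
brown (array([ 0.6286, -0.1356]), 0.0494, np.int64(117), 764)
bluecap (array([0.5868, 0.1194]), 0.0206, np.int64(71), 71)
redcap (array([ 0.4551, -0.0143]), 0.0163, np.int64(55), 55)
lid (array([ 0.6269, -0.1348]), 0.0282, np.int64(88), 88)
greencap (array([ 0.4938, -0.2672]), 0.023, np.int64(48), 115)
can (array([0.7038, 0.0071]), 0.0249, np.int64(79), 79)
```

View pics/crop.png

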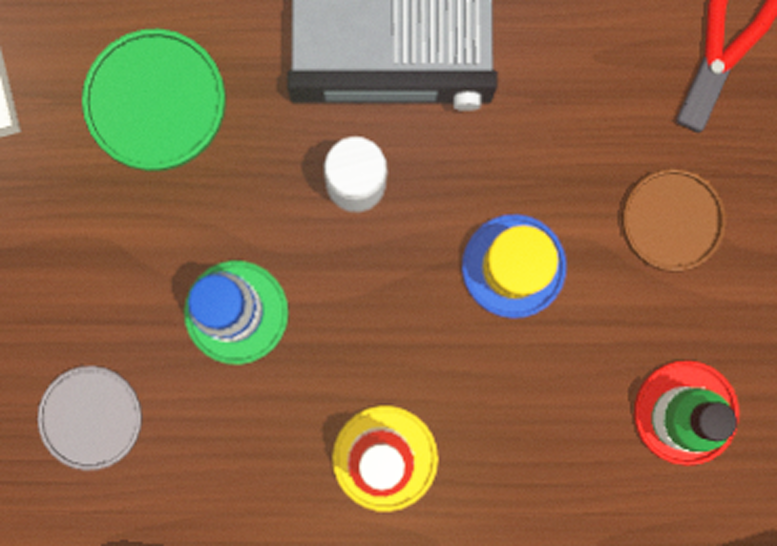

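The crop confirms the small green tray at top-view (262,238). It measures about 94 mm across, against 129 mm for the large one, which is ruled out. The blue tray holds the jar. All fits agree with the given sizes except the green cap, so I'll redo that one by pixel. Next step is the blue can to the grey tray.

```bash
cat >> h.py <<'E'
def delta(xyz):
    o=status.get_obs(); r=R.from_rotvec(o['tool_rot']); 
    return (r.inv().apply(np.array(xyz)-o['tool_pos'])).round(4)
E
python3 - <<'E'
from h import *
im=imaging.get_image('top'); print(unproj(im,[[490,290.3]],.12,im['view']))
g=cv2.cvtColor(im['frame'],cv2.COLOR_RGB2GRAY); m=(im['frame'].max(2)<62).astype(np.uint8); m[:,:470]=0;m[:,510:]=0;m[:270]=0;m[310:]=0
P=np.argwhere(cv2.morphologyEx(m,2,np.ones((5,5),np.uint8)))[:,::-1]; print(len(P),P.min(0),P.max(0),unproj(im,[(P.min(0)+P.max(0))/2],.12,im['view']))
print(R.from_rotvec(status.get_obs()['tool_rot']).as_matrix().round(3))
print(delta((.587,.1195,.304)), delta((.586,.12,.304)))
E
```

```text
[[ 0.4912238  -0.28387068  0.12      ]]Traceback (most recent call last):
  File "<stdin>", line 4, in <module>
    return umr_minimum(a, axis, None, out, keepdims, initial, where)
ValueError: zero-size array to reduction operation minimum which has no identity
```

Request:
arm_command([
  {"slide": [0.032, -0.027, 0], "spin": 0, "gripper": 1},
  {"slide": [0.064, -0.055, 0], "spin": 0, "gripper": 1},
  {"slide": [0.096, -0.082, 0], "spin": 0, "gripper": 1},
  {"slide": [0.127, -0.109, 0], "spin": 0, "gripper": 1},
  {"slide": [0.159, -0.136, 0], "spin": 0, "gripper": 1},
  {"slide": [0.19, -0.163, 0], "spin": 0, "gripper": 1},
  {"slide": [0.22, -0.19, 0], "spin": 0, "gripper": 1},
  {"slide": [0.25, -0.215, 0], "spin": 0, "gripper": 1},
], newtons=40)

```text
t: 0.87
tool_pos: [0.391, -0.2771, 0.3038]
tool_rot: [3.078, 0.628, 0.0]
contact_force: [0.5, -0.6, -0.2]
opening: 0.0853
grip_force: 0.0
```

Request:
arm_command([
  {"slide": [0.337, -0.289, 0], "spin": 0, "gripper": 1},
  {"slide": [0.337, -0.289, 0], "spin": 0, "gripper": 1},
  {"slide": [0.337, -0.289, 0], "spin": 0, "gripper": 1},
  {"slide": [0.337, -0.289, 0], "spin": 0, "gripper": 1},
  {"slide": [0.337, -0.289, 0], "spin": 0, "gripper": 1},
  {"slide": [0.337, -0.289, 0], "spin": 0, "gripper": 1},
  {"slide": [0.337, -0.289, 0], "spin": 0, "gripper": 1},
  {"slide": [0.337, -0.289, 0], "spin": 0, "gripper": 1},
])

```text
t: 1.53
tool_pos: [0.5388, 0.0219, 0.3039]
tool_rot: [3.078, 0.629, 0.0]
contact_force: [0.5, -0.5, -0.2]
opening: 0.0856
grip_force: 0.0
```

```bash
python3 - <<'E'
from h import *
print(status.get_obs()['tool_pos'], delta((.587,.1195,.304)))
E
```

```text
[0.53880753 0.02186562 0.30389884] [ 0.0826 -0.0709 -0.0001]
```

Request:
arm_command([
  {"slide": [0.0826, -0.0709, 0], "spin": 0, "gripper": 1},
  {"slide": [0.0826, -0.0709, 0], "spin": 0, "gripper": 1},
  {"slide": [0.0826, -0.0709, 0], "spin": 0, "gripper": 1},
  {"slide": [0.0826, -0.0709, 0], "spin": 0, "gripper": 1},
])

```text
t: 1.87
tool_pos: [0.5876, 0.1214, 0.3034]
tool_rot: [-3.075, -0.636, -0.0]
contact_force: [-0.5, -0.2, -0.2]
opening: 0.0855
grip_force: 0.0
```

```bash
python3 - <<'E'
from h import *
print(status.get_obs()['tool_pos'], delta((.587,.1195,.178)))
im=grab('wrist','pics/w1.png'); print(im['mount'])
o=status.get_obs(); T=np.eye(4); T[:3,:3]=R.from_rotvec(o['tool_rot']).as_matrix(); T[:3,3]=o['tool_pos']
V=np.linalg.inv(T@im['mount']); print(proj(im,[[.587,.1195,.134],[.586,.1161,.01],[.4903,.248,.01]],V))
E
```

```text
[0.58759109 0.12142451 0.30338156] [-0.0014  0.0017  0.1254]
[[ 4.06610585e-04  9.58925355e-01  2.83658242e-01  7.22982564e-02]
 [ 9.99999903e-01 -3.41188685e-04 -2.80041444e-04  9.25081317e-04]
 [-1.71757859e-04  2.83658329e-01 -9.58925400e-01 -6.91585090e-02]
 [ 0.00000000e+00  0.00000000e+00  0.00000000e+00  1.00000000e+00]]
[[319.34777449 237.10924101]
 [322.33045484 205.78911352]
 [179.52430292 237.38883236]]
```

View pics/w1.png

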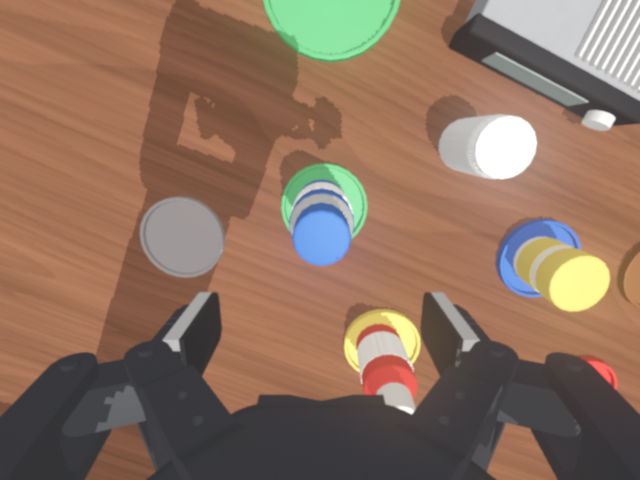

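The wrist view agrees with the predictions. The cap is at (321,236) against a predicted (319,237), and the grey tray is at (182,236) against (180,237). Descending to grip.

Request:
arm_command([
  {"slide": [-0.0014, 0.0015, 0.04], "spin": 0, "gripper": 1},
  {"slide": [-0.0014, 0.0015, 0.08], "spin": 0, "gripper": 1},
  {"slide": [-0.0014, 0.0015, 0.11], "spin": 0, "gripper": 1},
  {"slide": [-0.0014, 0.0015, 0.125], "spin": 0, "gripper": 1},
  {"slide": [-0.0014, 0.0015, 0.125], "spin": 0, "gripper": 1},
])

```text
t: 2.33
tool_pos: [0.5825, 0.114, 0.1732]
tool_rot: [-3.077, -0.626, 0.016]
contact_force: [-0.7, -0.8, -0.4]
opening: 0.0854
grip_force: 0.0
```

Request:
arm_command([
  {"slide": [0, 0, 0], "spin": 0, "gripper": -1},
  {"slide": [0, 0, 0], "spin": 0, "gripper": -1},
  {"slide": [0, 0, 0], "spin": 0, "gripper": -1},
  {"slide": [0, 0, 0], "spin": 0, "gripper": -1},
  {"slide": [0, 0, 0], "spin": 0, "gripper": -1},
  {"slide": [0, 0, 0], "spin": 0, "gripper": -1},
  {"slide": [0, 0, 0], "spin": 0, "gripper": -1},
  {"slide": [0, 0, 0], "spin": 0, "gripper": -1},
])

```text
t: 3.0
tool_pos: [0.5873, 0.1157, 0.1818]
tool_rot: [3.078, 0.629, 0.007]
contact_force: [-1.1, 1.2, 6.3]
opening: 0.0426
grip_force: 40.3
```

```bash
python3 - <<'E'
from h import *
o=status.get_obs(); print(o['tool_pos'],o['opening'],o['grip_force'],o['contact_force'])
im=grab('scene','pics/s1.png'); f=im['frame'][150:300,300:500]; cv2.imwrite('pics/s1c.png',cv2.resize(f,None,fx=3,fy=3)[:,:,::-1])
E
```

```text
[0.5873112  0.11571833 0.18179452] 0.042642611126205786 40.27010679244995 [-1.12468097  1.18968713  6.29880384]
```

View pics/s1c.png

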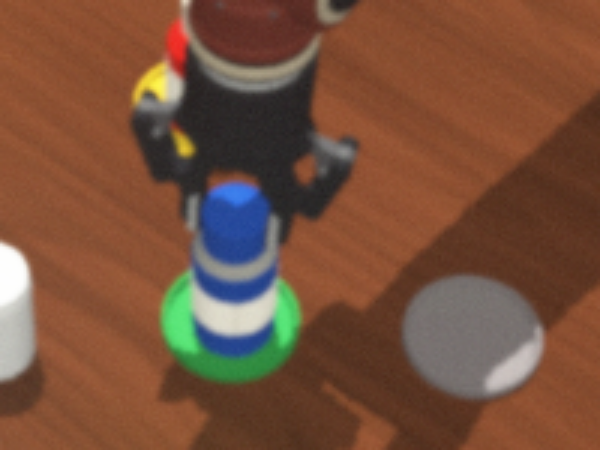

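Blue can gripped upright (opening 43 mm, 40 N), visible in the crop at about (235,240). I'll lift it and carry it to the grey tray.

Request:
arm_command([
  {"slide": [0, 0, -0.02], "spin": 0, "gripper": -1},
  {"slide": [0, 0, -0.05], "spin": 0, "gripper": -1},
  {"slide": [-0.005, -0.02, -0.06], "spin": 0, "gripper": -1},
  {"slide": [-0.012, -0.05, -0.06], "spin": 0, "gripper": -1},
  {"slide": [-0.02, -0.08, -0.06], "spin": 0, "gripper": -1},
  {"slide": [-0.028, -0.115, -0.06], "spin": 0, "gripper": -1},
  {"slide": [-0.035, -0.145, -0.06], "spin": 0, "gripper": -1},
  {"slide": [-0.0374, -0.158, -0.06], "spin": 0, "gripper": -1},
])

```text
t: 3.72
tool_pos: [0.4873, 0.2482, 0.2387]
tool_rot: [-3.076, -0.632, 0.001]
contact_force: [0.5, 0.5, -1.7]
opening: 0.0431
grip_force: 41.4
```

Request:
arm_command([
  {"slide": [0, 0, 0], "spin": 0, "gripper": -1},
  {"slide": [0, 0, 0], "spin": 0, "gripper": -1},
  {"slide": [0, 0, 0], "spin": 0, "gripper": -1},
])

```text
t: 3.97
tool_pos: [0.4902, 0.2453, 0.239]
tool_rot: [3.077, 0.627, 0.001]
contact_force: [0.1, -0.2, -1.7]
opening: 0.0432
grip_force: 41.4
```

```bash
python3 - <<'E'
from h import *
o=status.get_obs(); print(o['tool_pos'],o['opening'],o['contact_force'],delta((.4903,.248,.182)))
E
```

```text
[0.49019033 0.24531577 0.2389589 ] 0.04321619088862548 [ 0.08765475 -0.24541406 -1.7026089 ] [ 0.0011 -0.0025  0.057 ]
```

Request:
arm_command([
  {"slide": [0.001, -0.0025, 0.025], "spin": 0, "gripper": -1},
  {"slide": [0.001, -0.0025, 0.045], "spin": 0, "gripper": -1},
  {"slide": [0.001, -0.0025, 0.053], "spin": 0, "gripper": -1},
  {"slide": [0.001, -0.0025, 0.0565], "spin": 0, "gripper": -1},
  {"slide": [0.001, -0.0025, 0.0565], "spin": 0, "gripper": -1},
  {"slide": [0.001, -0.0025, 0.0565], "spin": 0, "gripper": -1},
])

```text
t: 4.47
tool_pos: [0.4904, 0.2482, 0.183]
tool_rot: [3.078, 0.627, 0.001]
contact_force: [-0.6, -0.1, -2.1]
opening: 0.0433
grip_force: 41.2
```

Request:
arm_command([
  {"slide": [0, 0, 0], "spin": 0, "gripper": 1},
  {"slide": [0, 0, 0], "spin": 0, "gripper": 1},
  {"slide": [0, 0, 0], "spin": 0, "gripper": 1},
  {"slide": [0, 0, 0], "spin": 0, "gripper": 1},
  {"slide": [0, 0, 0], "spin": 0, "gripper": 1},
  {"slide": [0, 0, 0], "spin": 0, "gripper": 1},
  {"slide": [0, 0, 0], "spin": 0, "gripper": 1},
  {"slide": [0, 0, 0], "spin": 0, "gripper": 1},
])

```text
t: 5.13
tool_pos: [0.4895, 0.2487, 0.1824]
tool_rot: [3.078, 0.629, 0.0]
contact_force: [-0.4, 0.9, 1.3]
opening: 0.0853
grip_force: 0.0
```

Request:
arm_command([
  {"slide": [0, 0, -0.03], "spin": 0, "gripper": 1},
  {"slide": [0, 0, -0.06], "spin": 0, "gripper": 1},
  {"slide": [0, 0, -0.1], "spin": 0, "gripper": 1},
  {"slide": [0, 0, -0.12], "spin": 0, "gripper": 1},
  {"slide": [0, 0, -0.12], "spin": 0, "gripper": 1},
])

```text
t: 5.55
tool_pos: [0.4917, 0.2495, 0.3097]
tool_rot: [-3.076, -0.628, -0.018]
contact_force: [0.1, -0.2, 0.9]
opening: 0.0852
grip_force: 0.0
```

```bash
python3 - <<'E'
from h import *
im=grab('top','pics/t2.png')
try: print('bluecap',seg(im,tuple(proj(im,[.4903,.248,.134],im['view'])[0].round().astype(int)),.134,(9,90,60),25))
except Exception as e: print(e)
f=im['frame']; m=(f.max(2)<75).astype(np.uint8); m[:,:472]=0;m[:,506:]=0;m[:272]=0;m[308:]=0
print(f[290,490],f[280,478],m.sum()); P=np.argwhere(m)[:,::-1]
if len(P): print(np.percentile(P,[1,99],axis=0),unproj(im,[np.percentile(P,[1,99],axis=0).mean(0)],.12,im['view']))
print(status.get_obs()['tool_pos'],delta((.491,-.284,.30)))
E
```

```text
bluecap (array([0.4861, 0.249 ]), 0.0169, np.int64(33), 51)
[91 79 80] [ 60 121  57] 87
[[479.   282.  ]
 [490.42 299.  ]] [[ 0.49089092 -0.27481459  0.12      ]]
[0.4907723  0.24919024 0.30632134] [-0.2089  0.4906  0.0051]
```

View pics/t2.png

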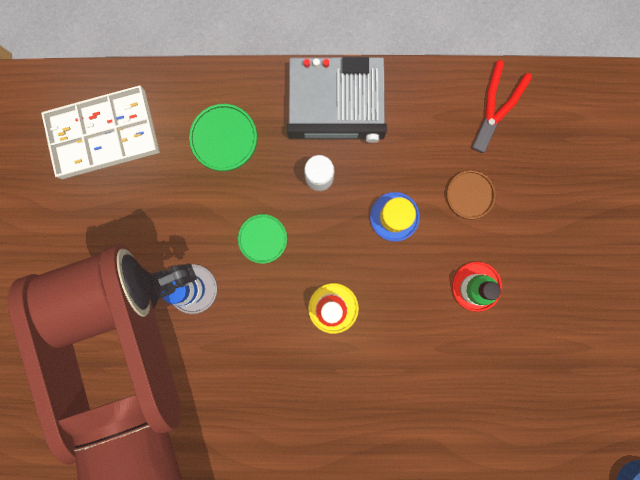

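The blue can stands in the grey tray at (188,290) and the green tray at (262,238) is now empty. Moving on to the green bottle, cap at (490,290).

Request:
arm_command([
  {"slide": [-0.1044, 0.2453, 0], "spin": 0, "gripper": 1},
  {"slide": [-0.1044, 0.2453, 0], "spin": 0, "gripper": 1},
  {"slide": [-0.1044, 0.2453, 0], "spin": 0, "gripper": 1},
  {"slide": [-0.1044, 0.2453, 0], "spin": 0, "gripper": 1},
  {"slide": [-0.1044, 0.2453, 0], "spin": 0, "gripper": 1},
  {"slide": [-0.1253, 0.2944, 0], "spin": 0, "gripper": 1},
  {"slide": [-0.1253, 0.2944, 0], "spin": 0, "gripper": 1},
  {"slide": [-0.1253, 0.2944, 0], "spin": 0, "gripper": 1},
])

```text
t: 6.27
tool_pos: [0.4885, -0.0741, 0.3003]
tool_rot: [-3.078, -0.625, 0.005]
contact_force: [1.1, 0.1, 0.2]
opening: 0.0857
grip_force: 0.0
```

Request:
arm_command([
  {"slide": [-0.0836, 0.1962, 0], "spin": 0, "gripper": 1},
  {"slide": [-0.0836, 0.1962, 0], "spin": 0, "gripper": 1},
  {"slide": [-0.0836, 0.1962, 0], "spin": 0, "gripper": 1},
  {"slide": [-0.0836, 0.1962, 0], "spin": 0, "gripper": 1},
  {"slide": [-0.0836, 0.1962, 0], "spin": 0, "gripper": 1},
  {"slide": [-0.0836, 0.1962, 0], "spin": 0, "gripper": 1},
  {"slide": [-0.0836, 0.1962, 0], "spin": 0, "gripper": 1},
  {"slide": [-0.0836, 0.1962, 0], "spin": 0, "gripper": 1},
])

```text
t: 6.93
tool_pos: [0.4891, -0.2842, 0.3005]
tool_rot: [-3.075, -0.627, 0.003]
contact_force: [-0.3, -0.5, 0.0]
opening: 0.0855
grip_force: 0.0
```

```bash
python3 - <<'E'
from h import *
o=status.get_obs(); im=grab('wrist','pics/w2.png')
T=np.eye(4); T[:3,:3]=R.from_rotvec(o['tool_rot']).as_matrix(); T[:3,3]=o['tool_pos']
V=np.linalg.inv(T@im['mount']); p=proj(im,[[.491,-.284,.12],[.4957,-.2913,.01]],V); print(p)
u,v=p[0].round().astype(int); f=im['frame'][v-70:v+70,u-70:u+70].copy(); cv2.imwrite('pics/w2c.png',cv2.resize(f,None,fx=4,fy=4)[:,:,::-1]); print(u,v)
print(o['tool_pos'],o['dq'].round(3),delta((.491,-.284,.176)))
E
```

```text
[[320.91925921 230.58667093]
 [329.19068157 201.22201137]]
321 231
[ 0.48909661 -0.28417786  0.30046281] [ 0.032 -0.023  0.007 -0.001  0.    -0.002] [0.0014 0.0014 0.1249]
```

View pics/w2c.png

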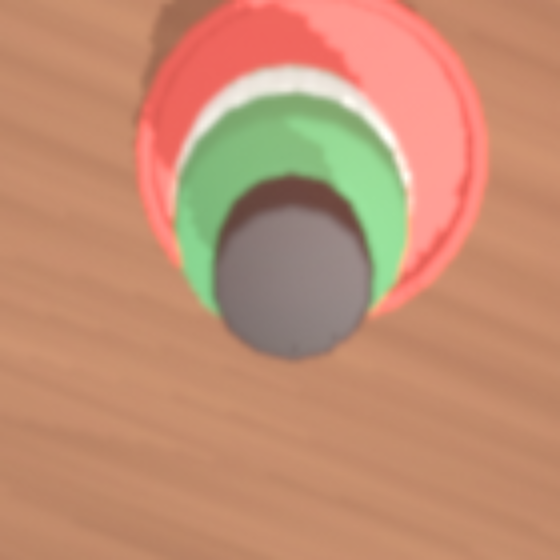

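The green cap is at crop (294,281), within about 3 mm of the prediction. Descending to grip.

Request:
arm_command([
  {"slide": [0.0015, 0.003, 0.04], "spin": 0, "gripper": 1},
  {"slide": [0.0015, 0.003, 0.08], "spin": 0, "gripper": 1},
  {"slide": [0.0015, 0.003, 0.11], "spin": 0, "gripper": 1},
  {"slide": [0.0015, 0.003, 0.125], "spin": 0, "gripper": 1},
  {"slide": [0.0015, 0.003, 0.125], "spin": 0, "gripper": 1},
  {"slide": [0.0015, 0.003, 0.125], "spin": 0, "gripper": 1},
  {"slide": [0.0015, 0.003, 0.125], "spin": 0, "gripper": 1},
])

```text
t: 7.57
tool_pos: [0.4932, -0.2863, 0.1792]
tool_rot: [3.076, 0.63, 0.003]
contact_force: [0.4, -0.3, 0.8]
opening: 0.0853
grip_force: 0.0
```

Request:
arm_command([
  {"slide": [0, 0, 0], "spin": 0, "gripper": -1},
  {"slide": [0, 0, 0], "spin": 0, "gripper": -1},
  {"slide": [0, 0, 0], "spin": 0, "gripper": -1},
  {"slide": [0, 0, 0], "spin": 0, "gripper": -1},
  {"slide": [0, 0, 0], "spin": 0, "gripper": -1},
  {"slide": [0, 0, 0], "spin": 0, "gripper": -1},
  {"slide": [0, 0, 0], "spin": 0, "gripper": -1},
  {"slide": [0, 0, 0], "spin": 0, "gripper": -1},
])

```text
t: 8.23
tool_pos: [0.4926, -0.2868, 0.1784]
tool_rot: [3.078, 0.628, 0.001]
contact_force: [-1.7, 1.4, 5.8]
opening: 0.03
grip_force: 39.6
```

Request:
arm_command([
  {"slide": [0, 0, 0], "spin": 0, "gripper": -1},
  {"slide": [0, 0, 0], "spin": 0, "gripper": -1},
])

```text
t: 8.4
tool_pos: [0.4926, -0.2869, 0.1784]
tool_rot: [3.078, 0.628, 0.001]
contact_force: [-0.9, 1.6, 5.7]
opening: 0.0301
grip_force: 39.6
```

Request:
arm_command([
  {"slide": [0, 0, -0.02], "spin": 0, "gripper": -1},
  {"slide": [0, 0, -0.05], "spin": 0, "gripper": -1},
  {"slide": [0, 0, -0.085], "spin": 0, "gripper": -1},
  {"slide": [0, 0, -0.12], "spin": 0, "gripper": -1},
  {"slide": [0.006, -0.009, -0.135], "spin": 0, "gripper": -1},
  {"slide": [0.02, -0.028, -0.135], "spin": 0, "gripper": -1},
  {"slide": [0.037, -0.051, -0.135], "spin": 0, "gripper": -1},
  {"slide": [0.055, -0.075, -0.135], "spin": 0, "gripper": -1},
])

```text
t: 9.07
tool_pos: [0.5131, -0.1957, 0.3115]
tool_rot: [-3.078, -0.625, 0.001]
contact_force: [0.5, -0.2, -3.8]
opening: 0.0303
grip_force: 40.5
```

Request:
arm_command([
  {"slide": [0.018, -0.025, 0], "spin": 0, "gripper": -1},
  {"slide": [0.037, -0.05, 0], "spin": 0, "gripper": -1},
  {"slide": [0.055, -0.075, 0], "spin": 0, "gripper": -1},
  {"slide": [0.073, -0.1, 0], "spin": 0, "gripper": -1},
  {"slide": [0.092, -0.126, 0], "spin": 0, "gripper": -1},
  {"slide": [0.11, -0.151, 0], "spin": 0, "gripper": -1},
  {"slide": [0.129, -0.177, 0], "spin": 0, "gripper": -1},
  {"slide": [0.147, -0.201, 0], "spin": 0, "gripper": -1},
])

```text
t: 9.73
tool_pos: [0.5695, 0.0481, 0.3108]
tool_rot: [-3.078, -0.629, 0.003]
contact_force: [-0.2, -0.4, -3.1]
opening: 0.0301
grip_force: 40.5
```

Request:
arm_command([
  {"slide": [0.018, -0.025, 0], "spin": 0, "gripper": -1},
  {"slide": [0.033, -0.045, 0], "spin": 0, "gripper": -1},
  {"slide": [0.042, -0.058, 0], "spin": 0, "gripper": -1},
  {"slide": [0.042, -0.058, 0], "spin": 0, "gripper": -1},
  {"slide": [0.042, -0.058, 0], "spin": 0, "gripper": -1},
  {"slide": [0.042, -0.058, 0], "spin": 0, "gripper": -1},
])

```text
t: 10.23
tool_pos: [0.5854, 0.1156, 0.3113]
tool_rot: [3.078, 0.628, -0.003]
contact_force: [-0.2, -1.0, -2.9]
opening: 0.0301
grip_force: 40.6
```

```bash
python3 - <<'E'
from h import *
o=status.get_obs(); print(o['tool_pos'],o['opening'],o['contact_force'],delta((.586,.1161,.1795)))
im=grab('scene','pics/s2.png'); u,v=proj(im,[.586,.116,.15],im['view'])[0].astype(int); f=im['frame'][v-90:v+90,u-110:u+110]; cv2.imwrite('pics/s2c.png',cv2.resize(f,None,fx=3,fy=3)[:,:,::-1])
E
```

```text
[0.58539722 0.11560374 0.31127589] 0.03005343066068634 [-0.23882176 -1.00743515 -2.85803461] [ 0.001  -0.0002  0.1318]
```

View pics/s2c.png

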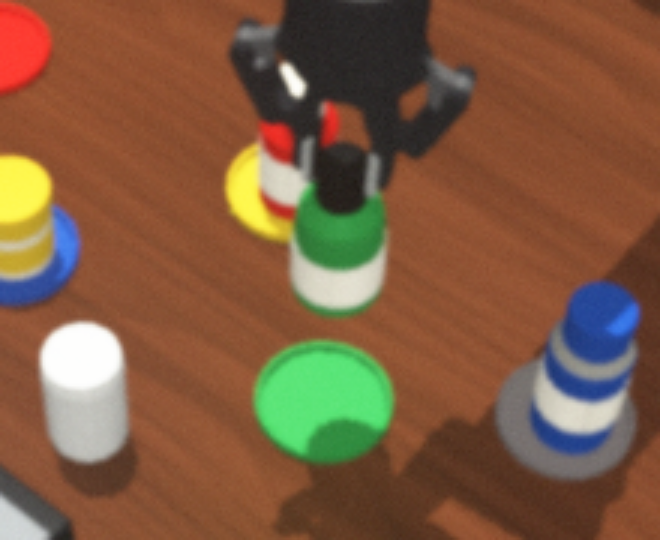

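The green bottle hangs upright at crop (340,230) over the empty green tray at (323,400), and the blue can is upright in the grey tray. Lowering.

Request:
arm_command([
  {"slide": [0.001, 0, 0.03], "spin": 0, "gripper": -1},
  {"slide": [0.001, 0, 0.06], "spin": 0, "gripper": -1},
  {"slide": [0.001, 0, 0.09], "spin": 0, "gripper": -1},
  {"slide": [0.001, 0, 0.115], "spin": 0, "gripper": -1},
  {"slide": [0.001, 0, 0.126], "spin": 0, "gripper": -1},
  {"slide": [0.001, 0, 0.131], "spin": 0, "gripper": -1},
  {"slide": [0.001, 0, 0.132], "spin": 0, "gripper": -1},
  {"slide": [0.001, 0, 0.132], "spin": 0, "gripper": -1},
])

```text
t: 10.95
tool_pos: [0.5876, 0.1163, 0.182]
tool_rot: [3.078, 0.627, 0.004]
contact_force: [-0.5, 0.6, -2.5]
opening: 0.0303
grip_force: 40.7
```

Request:
arm_command([
  {"slide": [0, 0, 0], "spin": 0, "gripper": -1},
  {"slide": [0, 0, 0], "spin": 0, "gripper": -1},
])

```text
t: 11.12
tool_pos: [0.5878, 0.1166, 0.1826]
tool_rot: [3.078, 0.628, 0.006]
contact_force: [-0.9, 0.5, -2.8]
opening: 0.0302
grip_force: 40.7
```

Request:
arm_command([
  {"slide": [0, 0, 0.0015], "spin": 0, "gripper": -1},
  {"slide": [0, 0, 0.003], "spin": 0, "gripper": -1},
  {"slide": [0, 0, 0.003], "spin": 0, "gripper": -1},
  {"slide": [0, 0, 0.003], "spin": 0, "gripper": -1},
])

```text
t: 11.45
tool_pos: [0.5872, 0.1168, 0.1785]
tool_rot: [3.078, 0.629, 0.003]
contact_force: [-0.6, 0.2, 1.7]
opening: 0.0302
grip_force: 40.9
```

```bash
python3 - <<'E'
from h import *
o=status.get_obs(); print(o['tool_pos'],o['opening'],o['contact_force'])
E
```

```text
[0.58721054 0.11681914 0.17846466] 0.030198766183067646 [-0.55757379  0.24178834  1.66945023]
```

Contact is felt, so release, lift and go to the red bottle.

Request:
arm_command([
  {"slide": [0, 0, 0], "spin": 0, "gripper": 1},
  {"slide": [0, 0, 0], "spin": 0, "gripper": 1},
  {"slide": [0, 0, 0], "spin": 0, "gripper": 1},
  {"slide": [0, 0, 0], "spin": 0, "gripper": 1},
  {"slide": [0, 0, 0], "spin": 0, "gripper": 1},
  {"slide": [0, 0, 0], "spin": 0, "gripper": 1},
  {"slide": [0, 0, 0], "spin": 0, "gripper": 1},
  {"slide": [0, 0, 0], "spin": 0, "gripper": 1},
])

```text
t: 12.12
tool_pos: [0.5867, 0.1166, 0.1774]
tool_rot: [3.078, 0.628, -0.0]
contact_force: [1.3, 0.4, 0.2]
opening: 0.0856
grip_force: 0.0
```

Request:
arm_command([
  {"slide": [0, 0, -0.03], "spin": 0, "gripper": 1},
  {"slide": [0, 0, -0.065], "spin": 0, "gripper": 1},
  {"slide": [0, 0, -0.1], "spin": 0, "gripper": 1},
  {"slide": [0, 0, -0.125], "spin": 0, "gripper": 1},
  {"slide": [-0.035, 0.014, -0.125], "spin": 0, "gripper": 1},
  {"slide": [-0.07, 0.028, -0.125], "spin": 0, "gripper": 1},
  {"slide": [-0.105, 0.042, -0.125], "spin": 0, "gripper": 1},
  {"slide": [-0.14, 0.056, -0.125], "spin": 0, "gripper": 1},
])

```text
t: 12.78
tool_pos: [0.4786, 0.0095, 0.3025]
tool_rot: [3.077, 0.63, 0.0]
contact_force: [-0.5, -1.3, -0.5]
opening: 0.0854
grip_force: 0.0
```

Request:
arm_command([
  {"slide": [-0.033, 0.013, 0], "spin": 0, "gripper": 1},
  {"slide": [-0.033, 0.013, 0], "spin": 0, "gripper": 1},
  {"slide": [-0.033, 0.013, 0], "spin": 0, "gripper": 1},
  {"slide": [-0.033, 0.013, 0], "spin": 0, "gripper": 1},
  {"slide": [-0.033, 0.013, 0], "spin": 0, "gripper": 1},
])

```text
t: 13.2
tool_pos: [0.4551, -0.0142, 0.3026]
tool_rot: [-3.078, -0.63, -0.001]
contact_force: [0.5, -0.4, 0.0]
opening: 0.0855
grip_force: 0.0
```

```bash
python3 - <<'E'
from h import *
o=status.get_obs(); im=grab('wrist','pics/w3.png')
T=np.eye(4); T[:3,:3]=R.from_rotvec(o['tool_rot']).as_matrix(); T[:3,3]=o['tool_pos']
im['view']=np.linalg.inv(T@im['mount']); p=proj(im,[[.4551,-.0143,.128],[.586,.1161,.12]],im['view']); print(p)
try: print(seg(im,tuple(p[0].round().astype(int)),.128,(99,30,40),25))
except Exception as e: print(e)
print(o['tool_pos'],delta((.4551,-.0143,.184)))
E
```

```text
[[319.49232283 235.54065916]
 [211.53765058 -27.12540467]]
(array([ 0.4567, -0.0127]), 0.0186, np.int64(116), 140)
[ 0.45513432 -0.01418993  0.30259038] [-0.0002  0.0002  0.1185]
```

View pics/w3.png

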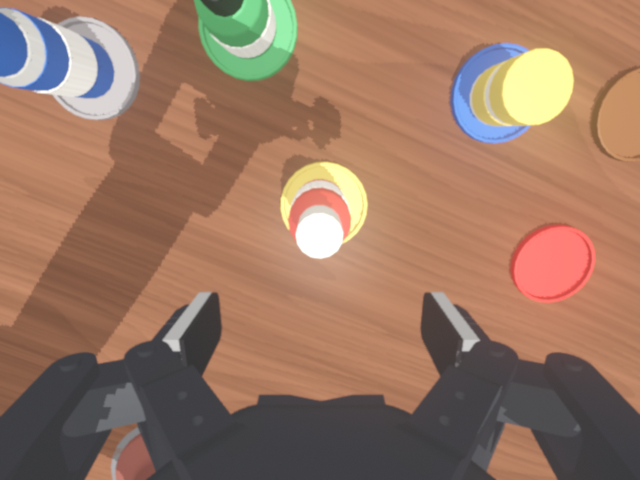

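The wrist view shows the red bottle's cap at (320,235), as predicted. The green bottle is upright in the green tray and the red tray at (554,263) is empty. Descending and gripping.

Request:
arm_command([
  {"slide": [0.001, 0, 0.04], "spin": 0, "gripper": 1},
  {"slide": [0.001, 0, 0.075], "spin": 0, "gripper": 1},
  {"slide": [0.001, 0, 0.1], "spin": 0, "gripper": 1},
  {"slide": [0.001, 0, 0.115], "spin": 0, "gripper": 1},
  {"slide": [0.001, 0, 0.117], "spin": 0, "gripper": 1},
  {"slide": [0.001, 0, 0.117], "spin": 0, "gripper": 1},
  {"slide": [0.001, 0, 0.117], "spin": 0, "gripper": 1},
])

```text
t: 13.83
tool_pos: [0.4565, -0.014, 0.1866]
tool_rot: [3.077, 0.63, 0.002]
contact_force: [1.3, 0.2, -0.3]
opening: 0.0855
grip_force: 0.0
```

Request:
arm_command([
  {"slide": [0, 0, 0], "spin": 0, "gripper": -1},
  {"slide": [0, 0, 0], "spin": 0, "gripper": -1},
  {"slide": [0, 0, 0], "spin": 0, "gripper": -1},
  {"slide": [0, 0, 0], "spin": 0, "gripper": -1},
  {"slide": [0, 0, 0], "spin": 0, "gripper": -1},
  {"slide": [0, 0, 0], "spin": 0, "gripper": -1},
  {"slide": [0, 0, 0], "spin": 0, "gripper": -1},
  {"slide": [0, 0, 0], "spin": 0, "gripper": -1},
])

```text
t: 14.5
tool_pos: [0.456, -0.0143, 0.1865]
tool_rot: [3.078, 0.628, 0.003]
contact_force: [-2.1, 1.3, 5.6]
opening: 0.0345
grip_force: 39.9
```

Request:
arm_command([
  {"slide": [0, 0, -0.015], "spin": 0, "gripper": -1},
  {"slide": [0, 0, -0.04], "spin": 0, "gripper": -1},
  {"slide": [0, 0, -0.065], "spin": 0, "gripper": -1},
  {"slide": [0, 0, -0.08], "spin": 0, "gripper": -1},
  {"slide": [0, 0, -0.08], "spin": 0, "gripper": -1},
  {"slide": [0, 0, -0.08], "spin": 0, "gripper": -1},
])

```text
t: 15.0
tool_pos: [0.4555, -0.0144, 0.2652]
tool_rot: [3.078, 0.628, 0.001]
contact_force: [-0.3, 0.5, -2.4]
opening: 0.0342
grip_force: 40.4
```

```bash
python3 - <<'E'
from h import *
o=status.get_obs(); print(o['tool_pos'],o['opening'],o['contact_force'],delta((.4957,-.2913,.266)))
E
```

```text
[ 0.455455   -0.0143629   0.26516468] 0.03420232673294786 [-0.32939212  0.49314596 -2.35781831] [-0.0715  0.2706 -0.0007]
```

Request:
arm_command([
  {"slide": [-0.004, 0.015, 0], "spin": 0, "gripper": -1},
  {"slide": [-0.011, 0.041, 0], "spin": 0, "gripper": -1},
  {"slide": [-0.019, 0.072, 0], "spin": 0, "gripper": -1},
  {"slide": [-0.027, 0.103, 0], "spin": 0, "gripper": -1},
  {"slide": [-0.036, 0.135, 0], "spin": 0, "gripper": -1},
  {"slide": [-0.044, 0.167, 0], "spin": 0, "gripper": -1},
  {"slide": [-0.052, 0.198, 0], "spin": 0, "gripper": -1},
  {"slide": [-0.06, 0.228, 0], "spin": 0, "gripper": -1},
])

```text
t: 15.67
tool_pos: [0.4886, -0.2487, 0.2621]
tool_rot: [-3.075, -0.627, 0.005]
contact_force: [1.1, 0.1, -1.6]
opening: 0.0342
grip_force: 40.4
```

Request:
arm_command([
  {"slide": [-0.008, 0.025, 0], "spin": 0, "gripper": -1},
  {"slide": [-0.0115, 0.04, 0], "spin": 0, "gripper": -1},
  {"slide": [-0.0115, 0.0426, 0], "spin": 0, "gripper": -1},
  {"slide": [-0.0115, 0.0426, 0], "spin": 0, "gripper": -1},
  {"slide": [-0.0115, 0.0426, 0], "spin": 0, "gripper": -1},
  {"slide": [-0.0115, 0.0426, 0], "spin": 0, "gripper": -1},
])

```text
t: 16.17
tool_pos: [0.4957, -0.2898, 0.2647]
tool_rot: [-3.076, -0.63, 0.001]
contact_force: [-0.2, -0.1, -1.7]
opening: 0.0341
grip_force: 40.5
```

```bash
python3 - <<'E'
from h import *
o=status.get_obs(); print(o['tool_pos'],o['opening'],o['contact_force'],delta((.4957,-.2913,.187)))
E
```

```text
[ 0.49566886 -0.28984449  0.26471606] 0.03410844656028071 [-0.19863029 -0.08484382 -1.71873732] [-0.0005  0.0015  0.0777]
```

Request:
arm_command([
  {"slide": [-0.0005, 0.0015, 0.02], "spin": 0, "gripper": -1},
  {"slide": [-0.0005, 0.0015, 0.045], "spin": 0, "gripper": -1},
  {"slide": [-0.0005, 0.0015, 0.065], "spin": 0, "gripper": -1},
  {"slide": [-0.0005, 0.0015, 0.075], "spin": 0, "gripper": -1},
  {"slide": [-0.0005, 0.0015, 0.078], "spin": 0, "gripper": -1},
  {"slide": [-0.0005, 0.0015, 0.0785], "spin": 0, "gripper": -1},
  {"slide": [-0.0005, 0.0015, 0.0785], "spin": 0, "gripper": -1},
  {"slide": [-0.0005, 0.0015, 0.0785], "spin": 0, "gripper": -1},
])

```text
t: 16.83
tool_pos: [0.4966, -0.2932, 0.1883]
tool_rot: [3.076, 0.628, 0.003]
contact_force: [1.1, 0.4, -1.9]
opening: 0.0341
grip_force: 41.2
```

Request:
arm_command([
  {"slide": [0, 0, 0.001], "spin": 0, "gripper": -1},
  {"slide": [0, 0, 0.002], "spin": 0, "gripper": -1},
  {"slide": [0, 0, 0.002], "spin": 0, "gripper": -1},
  {"slide": [0, 0, 0.002], "spin": 0, "gripper": -1},
])

```text
t: 17.17
tool_pos: [0.4964, -0.2933, 0.186]
tool_rot: [3.077, 0.628, 0.002]
contact_force: [-1.0, -0.4, 2.4]
opening: 0.0343
grip_force: 41.5
```

Contact. Release, lift, then over the jar.

Request:
arm_command([
  {"slide": [0, 0, 0], "spin": 0, "gripper": 1},
  {"slide": [0, 0, 0], "spin": 0, "gripper": 1},
  {"slide": [0, 0, 0], "spin": 0, "gripper": 1},
  {"slide": [0, 0, 0], "spin": 0, "gripper": 1},
  {"slide": [0, 0, 0], "spin": 0, "gripper": 1},
  {"slide": [0, 0, 0], "spin": 0, "gripper": 1},
  {"slide": [0, 0, 0], "spin": 0, "gripper": 1},
  {"slide": [0, 0, 0], "spin": 0, "gripper": 1},
])

```text
t: 17.83
tool_pos: [0.4959, -0.2928, 0.1849]
tool_rot: [-3.078, -0.628, 0.0]
contact_force: [-0.2, -0.4, 1.0]
opening: 0.0856
grip_force: 0.0
```

Request:
arm_command([
  {"slide": [0, 0, -0.03], "spin": 0, "gripper": 1},
  {"slide": [0, 0, -0.065], "spin": 0, "gripper": 1},
  {"slide": [0, 0, -0.1], "spin": 0, "gripper": 1},
  {"slide": [0, 0, -0.12], "spin": 0, "gripper": 1},
  {"slide": [0.035, -0.018, -0.12], "spin": 0, "gripper": 1},
  {"slide": [0.07, -0.036, -0.12], "spin": 0, "gripper": 1},
  {"slide": [0.105, -0.054, -0.12], "spin": 0, "gripper": 1},
  {"slide": [0.14, -0.073, -0.12], "spin": 0, "gripper": 1},
])

```text
t: 18.5
tool_pos: [0.597, -0.1697, 0.3053]
tool_rot: [3.078, 0.627, 0.001]
contact_force: [1.3, -0.6, 0.7]
opening: 0.0852
grip_force: 0.0
```

Request:
arm_command([
  {"slide": [0.042, -0.022, 0], "spin": 0, "gripper": 1},
  {"slide": [0.042, -0.022, 0], "spin": 0, "gripper": 1},
  {"slide": [0.042, -0.022, 0], "spin": 0, "gripper": 1},
  {"slide": [0.042, -0.022, 0], "spin": 0, "gripper": 1},
  {"slide": [0.042, -0.022, 0], "spin": 0, "gripper": 1},
])

```text
t: 18.92
tool_pos: [0.6255, -0.135, 0.3048]
tool_rot: [3.078, 0.627, -0.001]
contact_force: [-0.3, -0.6, 0.5]
opening: 0.0855
grip_force: 0.0
```

```bash
python3 - <<'E'
from h import *
o=status.get_obs(); im=grab('wrist','pics/w4.png')
T=np.eye(4); T[:3,:3]=R.from_rotvec(o['tool_rot']).as_matrix(); T[:3,3]=o['tool_pos']
im['view']=np.linalg.inv(T@im['mount']); p=proj(im,[[.6269,-.1348,.074],[.4957,-.2913,.128],[.6283,-.1355,.01]],im['view']); print(p)
try: print(seg(im,tuple(p[0].round().astype(int)),.074,(6,60,50),30))
except Exception as e: print(e)
print(o['tool_pos'],delta((.6269,-.1348,.122)))
E
```

```text
[[319.96217263 216.09865333]
 [421.86345646 424.99343684]
 [321.17086432 201.5091055 ]]
(array([ 0.6283, -0.135 ]), 0.0293, np.int64(153), 185)
[ 0.62554985 -0.13497415  0.30475257] [1.600e-03 1.000e-04 1.829e-01]
```

View pics/w4.png

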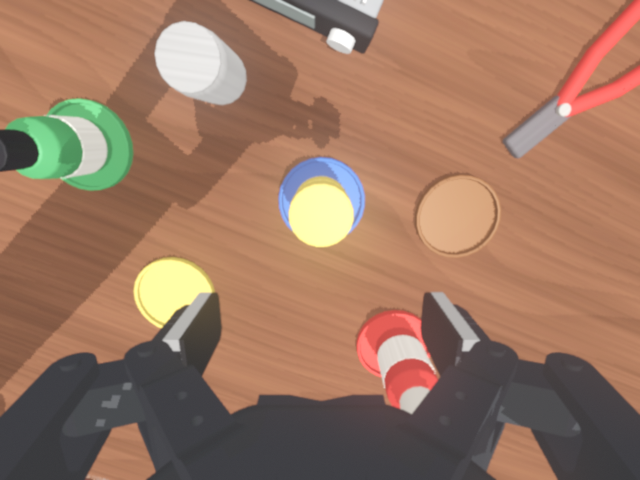

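The red bottle is upright in its tray at about (400,360). The jar lid at (320,214) matches the prediction. Descending.

Request:
arm_command([
  {"slide": [0.002, 0, 0.04], "spin": 0, "gripper": 1},
  {"slide": [0.002, 0, 0.08], "spin": 0, "gripper": 1},
  {"slide": [0.002, 0, 0.12], "spin": 0, "gripper": 1},
  {"slide": [0.002, 0, 0.15], "spin": 0, "gripper": 1},
  {"slide": [0.002, 0, 0.175], "spin": 0, "gripper": 1},
  {"slide": [0.002, 0, 0.185], "spin": 0, "gripper": 1},
  {"slide": [0.002, 0, 0.185], "spin": 0, "gripper": 1},
  {"slide": [0.002, 0, 0.185], "spin": 0, "gripper": 1},
])

```text
t: 19.63
tool_pos: [0.628, -0.1342, 0.1207]
tool_rot: [3.078, 0.626, 0.001]
contact_force: [1.1, 0.1, 0.4]
opening: 0.0856
grip_force: 0.0
```

Request:
arm_command([
  {"slide": [0, 0, 0], "spin": 0, "gripper": -1},
  {"slide": [0, 0, 0], "spin": 0, "gripper": -1},
  {"slide": [0, 0, 0], "spin": 0, "gripper": -1},
  {"slide": [0, 0, 0], "spin": 0, "gripper": -1},
  {"slide": [0, 0, 0], "spin": 0, "gripper": -1},
  {"slide": [0, 0, 0], "spin": 0, "gripper": -1},
  {"slide": [0, 0, 0], "spin": 0, "gripper": -1},
])

```text
t: 20.22
tool_pos: [0.6294, -0.1337, 0.1231]
tool_rot: [3.076, 0.628, 0.006]
contact_force: [-1.4, 1.2, 6.7]
opening: 0.0585
grip_force: 43.3
```

Request:
arm_command([
  {"slide": [0, 0, -0.015], "spin": 0, "gripper": -1},
  {"slide": [0, 0, -0.04], "spin": 0, "gripper": -1},
  {"slide": [0, 0, -0.065], "spin": 0, "gripper": -1},
  {"slide": [0, 0, -0.08], "spin": 0, "gripper": -1},
  {"slide": [0, 0, -0.08], "spin": 0, "gripper": -1},
  {"slide": [0, 0, -0.08], "spin": 0, "gripper": -1},
])

```text
t: 20.72
tool_pos: [0.6284, -0.1335, 0.2012]
tool_rot: [3.077, 0.628, 0.003]
contact_force: [-0.4, -0.5, -3.5]
opening: 0.0584
grip_force: 44.3
```

```bash
python3 - <<'E'
from h import *
o=status.get_obs(); print(o['tool_pos'],o['opening'],o['contact_force'],delta((.4548,-.0195,o['tool_pos'][2])))
E
```

```text
[ 0.62839633 -0.13346286  0.20121461] 0.05843522622680236 [-0.39051514 -0.45516396 -3.48913356] [-0.115  -0.1729 -0.0005]
```

Request:
arm_command([
  {"slide": [-0.009, -0.014, 0], "spin": 0, "gripper": -1},
  {"slide": [-0.025, -0.038, 0], "spin": 0, "gripper": -1},
  {"slide": [-0.042, -0.063, 0], "spin": 0, "gripper": -1},
  {"slide": [-0.059, -0.088, 0], "spin": 0, "gripper": -1},
  {"slide": [-0.076, -0.114, 0], "spin": 0, "gripper": -1},
  {"slide": [-0.093, -0.139, 0], "spin": 0, "gripper": -1},
  {"slide": [-0.107, -0.161, 0], "spin": 0, "gripper": -1},
  {"slide": [-0.115, -0.173, 0], "spin": 0, "gripper": -1},
])

```text
t: 21.38
tool_pos: [0.4508, -0.0176, 0.1967]
tool_rot: [-3.075, -0.629, 0.009]
contact_force: [0.3, -0.2, -3.0]
opening: 0.0584
grip_force: 44.3
```

Request:
arm_command([
  {"slide": [0, 0, 0], "spin": 0, "gripper": -1},
  {"slide": [0, 0, 0], "spin": 0, "gripper": -1},
  {"slide": [0, 0, 0], "spin": 0, "gripper": -1},
  {"slide": [0, 0, 0], "spin": 0, "gripper": -1},
])

```text
t: 21.72
tool_pos: [0.4548, -0.0197, 0.1995]
tool_rot: [-3.078, -0.628, 0.001]
contact_force: [0.2, -0.1, -3.1]
opening: 0.0584
grip_force: 44.3
```

```bash
python3 - <<'E'
from h import *
o=status.get_obs(); print(o['tool_pos'],o['opening'],o['contact_force'],delta((.4548,-.0195,.1235)))
E
```

```text
[ 0.45479979 -0.01969748  0.19952769] 0.05838380946013472 [ 0.20256848 -0.11834318 -3.08670122] [ 0.0001 -0.0002  0.076 ]
```

Request:
arm_command([
  {"slide": [0, 0, 0.02], "spin": 0, "gripper": -1},
  {"slide": [0, 0, 0.045], "spin": 0, "gripper": -1},
  {"slide": [0, 0, 0.065], "spin": 0, "gripper": -1},
  {"slide": [0, 0, 0.073], "spin": 0, "gripper": -1},
  {"slide": [0, 0, 0.076], "spin": 0, "gripper": -1},
  {"slide": [0, 0, 0.076], "spin": 0, "gripper": -1},
  {"slide": [0, 0, 0.076], "spin": 0, "gripper": -1},
  {"slide": [0, 0, 0.076], "spin": 0, "gripper": -1},
])

```text
t: 22.38
tool_pos: [0.4551, -0.0196, 0.1246]
tool_rot: [3.078, 0.628, 0.002]
contact_force: [0.6, 0.1, -1.7]
opening: 0.0589
grip_force: 44.5
```

Request:
arm_command([
  {"slide": [0, 0, 0.001], "spin": 0, "gripper": -1},
  {"slide": [0, 0, 0.002], "spin": 0, "gripper": -1},
  {"slide": [0, 0, 0.002], "spin": 0, "gripper": -1},
  {"slide": [0, 0, 0.002], "spin": 0, "gripper": -1},
])

```text
t: 22.72
tool_pos: [0.455, -0.0194, 0.1232]
tool_rot: [3.077, 0.628, 0.002]
contact_force: [-2.6, 1.0, 6.0]
opening: 0.0589
grip_force: 44.9
```

Request:
arm_command([
  {"slide": [0, 0, 0], "spin": 0, "gripper": 1},
  {"slide": [0, 0, 0], "spin": 0, "gripper": 1},
  {"slide": [0, 0, 0], "spin": 0, "gripper": 1},
  {"slide": [0, 0, 0], "spin": 0, "gripper": 1},
  {"slide": [0, 0, 0], "spin": 0, "gripper": 1},
  {"slide": [0, 0, 0], "spin": 0, "gripper": 1},
  {"slide": [0, 0, 0], "spin": 0, "gripper": 1},
  {"slide": [0, 0, 0], "spin": 0, "gripper": 1},
])

```text
t: 23.38
tool_pos: [0.4543, -0.0192, 0.1218]
tool_rot: [-3.078, -0.628, 0.0]
contact_force: [0.0, 0.2, 0.4]
opening: 0.0852
grip_force: 0.0
```

Request:
arm_command([
  {"slide": [0, 0, -0.03], "spin": 0, "gripper": 1},
  {"slide": [0, 0, -0.065], "spin": 0, "gripper": 1},
  {"slide": [0, 0, -0.1], "spin": 0, "gripper": 1},
  {"slide": [0, 0, -0.14], "spin": 0, "gripper": 1},
  {"slide": [0, 0, -0.18], "spin": 0, "gripper": 1},
  {"slide": [0.021, -0.035, -0.182], "spin": 0, "gripper": 1},
  {"slide": [0.042, -0.07, -0.182], "spin": 0, "gripper": 1},
  {"slide": [0.06, -0.1, -0.182], "spin": 0, "gripper": 1},
])

```text
t: 24.05
tool_pos: [0.4709, 0.0976, 0.3057]
tool_rot: [3.079, 0.626, 0.006]
contact_force: [0.5, -0.4, 0.4]
opening: 0.0852
grip_force: 0.0
```

Request:
arm_command([
  {"slide": [0.078, -0.133, 0], "spin": 0, "gripper": 1},
  {"slide": [0.078, -0.133, 0], "spin": 0, "gripper": 1},
  {"slide": [0.078, -0.133, 0], "spin": 0, "gripper": 1},
  {"slide": [0.078, -0.133, 0], "spin": 0, "gripper": 1},
  {"slide": [0.078, -0.133, 0], "spin": 0, "gripper": 1},
  {"slide": [0.078, -0.133, 0], "spin": 0, "gripper": 1},
  {"slide": [0.078, -0.133, 0], "spin": 0, "gripper": 1},
])

```text
t: 24.63
tool_pos: [0.4898, 0.2489, 0.3036]
tool_rot: [3.077, 0.629, -0.001]
contact_force: [-0.1, 0.3, -0.5]
opening: 0.0854
grip_force: 0.0
```

```bash
python3 - <<'E'
from h import *
o=status.get_obs(); im=grab('wrist','pics/w5.png')
T=np.eye(4); T[:3,:3]=R.from_rotvec(o['tool_rot']).as_matrix(); T[:3,3]=o['tool_pos']
im['view']=np.linalg.inv(T@im['mount']); p=proj(im,[[.4905,.2485,.134]],im['view']); print(p)
print(seg(im,tuple(p[0].round().astype(int)),.134,(9,90,40),30))
im=grab('top','pics/t5.png')
print('lid',seg(im,tuple(proj(im,[.4548,-.0195,.074],im['view'])[0].round().astype(int)),.074,(6,60,50),25))
print('red',seg(im,tuple(proj(im,[.4957,-.2913,.128],im['view'])[0].round().astype(int)),.128,(99,40,60),25))
print(o['tool_pos'],delta((.4905,.2485,.183)))
E
```

```text
[[320.0812736  236.53590752]]
(array([0.4905, 0.2524]), 0.0202, np.int64(109), 150)
lid (array([ 0.4584, -0.0181]), 0.0431, np.int64(130), 141)
red (array([ 0.4959, -0.295 ]), 0.0166, np.int64(57), 57)
[0.48983169 0.24889638 0.3035785 ] [ 6.000e-04 -1.000e-04  1.208e-01]
```

View pics/w5.png

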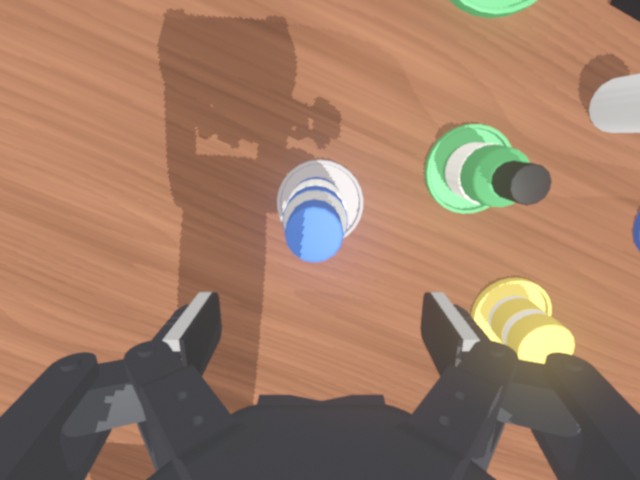

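All upright: the blue cap is at (314,232), about 3 mm off the prediction; the green bottle and the jar are in their own trays. Gripping the can.

Request:
arm_command([
  {"slide": [0.002, -0.0025, 0.04], "spin": 0, "gripper": 1},
  {"slide": [0.002, -0.0025, 0.08], "spin": 0, "gripper": 1},
  {"slide": [0.002, -0.0025, 0.105], "spin": 0, "gripper": 1},
  {"slide": [0.002, -0.0025, 0.118], "spin": 0, "gripper": 1},
  {"slide": [0.002, -0.0025, 0.12], "spin": 0, "gripper": 1},
  {"slide": [0.002, -0.0025, 0.12], "spin": 0, "gripper": 1},
  {"slide": [0.002, -0.0025, 0.12], "spin": 0, "gripper": 1},
])

```text
t: 25.32
tool_pos: [0.4921, 0.2523, 0.1862]
tool_rot: [-3.078, -0.627, -0.006]
contact_force: [0.2, -0.3, 0.9]
opening: 0.0853
grip_force: 0.0
```

Request:
arm_command([
  {"slide": [0, 0, 0], "spin": 0, "gripper": -1},
  {"slide": [0, 0, 0], "spin": 0, "gripper": -1},
  {"slide": [0, 0, 0], "spin": 0, "gripper": -1},
  {"slide": [0, 0, 0], "spin": 0, "gripper": -1},
  {"slide": [0, 0, 0], "spin": 0, "gripper": -1},
  {"slide": [0, 0, 0], "spin": 0, "gripper": -1},
  {"slide": [0, 0, 0], "spin": 0, "gripper": -1},
  {"slide": [0, 0, 0], "spin": 0, "gripper": -1},
])

```text
t: 25.98
tool_pos: [0.4916, 0.2528, 0.1855]
tool_rot: [-3.077, -0.628, -0.004]
contact_force: [-0.4, 0.9, 5.7]
opening: 0.0427
grip_force: 40.6
```

Request:
arm_command([
  {"slide": [0, 0, -0.015], "spin": 0, "gripper": -1},
  {"slide": [0, 0, -0.04], "spin": 0, "gripper": -1},
  {"slide": [0, 0, -0.07], "spin": 0, "gripper": -1},
  {"slide": [0, 0, -0.1], "spin": 0, "gripper": -1},
  {"slide": [0, 0, -0.125], "spin": 0, "gripper": -1},
  {"slide": [0, 0, -0.135], "spin": 0, "gripper": -1},
  {"slide": [0, 0, -0.135], "spin": 0, "gripper": -1},
  {"slide": [0, 0, -0.135], "spin": 0, "gripper": -1},
])

```text
t: 26.65
tool_pos: [0.4905, 0.2522, 0.3176]
tool_rot: [3.078, 0.628, -0.002]
contact_force: [-0.3, -0.1, -2.2]
opening: 0.0426
grip_force: 41.2
```

```bash
python3 - <<'E'
from h import *
o=status.get_obs(); z=o['tool_pos'][2]; print(o['tool_pos'],o['opening'],o['contact_force'],delta((.50,.03,z)),delta((.6283,-.1355,z)))
E
```

```text
[0.49049445 0.25216659 0.31761858] 0.04257200906602376 [-0.26174169 -0.05478041 -2.15073616] [-7.830e-02  2.081e-01  1.000e-04] [-0.0252  0.4107  0.    ]
```

Request:
arm_command([
  {"slide": [-0.006, 0.015, 0], "spin": 0, "gripper": -1},
  {"slide": [-0.015, 0.04, 0], "spin": 0, "gripper": -1},
  {"slide": [-0.026, 0.068, 0], "spin": 0, "gripper": -1},
  {"slide": [-0.037, 0.098, 0], "spin": 0, "gripper": -1},
  {"slide": [-0.048, 0.128, 0], "spin": 0, "gripper": -1},
  {"slide": [-0.06, 0.158, 0], "spin": 0, "gripper": -1},
  {"slide": [-0.071, 0.188, 0], "spin": 0, "gripper": -1},
  {"slide": [-0.078, 0.208, 0], "spin": 0, "gripper": -1},
])

```text
t: 27.32
tool_pos: [0.4993, 0.028, 0.3152]
tool_rot: [-3.078, -0.626, 0.009]
contact_force: [0.6, 0.2, -1.7]
opening: 0.0425
grip_force: 41.3
```

Request:
arm_command([
  {"slide": [0.005, 0.02, 0], "spin": 0, "gripper": -1},
  {"slide": [0.012, 0.046, 0], "spin": 0, "gripper": -1},
  {"slide": [0.019, 0.074, 0], "spin": 0, "gripper": -1},
  {"slide": [0.027, 0.103, 0], "spin": 0, "gripper": -1},
  {"slide": [0.035, 0.133, 0], "spin": 0, "gripper": -1},
  {"slide": [0.042, 0.162, 0], "spin": 0, "gripper": -1},
  {"slide": [0.049, 0.187, 0], "spin": 0, "gripper": -1},
  {"slide": [0.053, 0.2027, 0], "spin": 0, "gripper": -1},
])

```text
t: 27.98
tool_pos: [0.6288, -0.1373, 0.3143]
tool_rot: [-3.076, -0.626, 0.008]
contact_force: [0.5, 0.8, -2.2]
opening: 0.0427
grip_force: 41.3
```

Request:
arm_command([
  {"slide": [0, 0, 0], "spin": 0, "gripper": -1},
  {"slide": [0, 0, 0], "spin": 0, "gripper": -1},
  {"slide": [0, 0, 0], "spin": 0, "gripper": -1},
  {"slide": [0, 0, 0], "spin": 0, "gripper": -1},
])

```text
t: 28.32
tool_pos: [0.628, -0.1343, 0.3175]
tool_rot: [-3.076, -0.629, 0.003]
contact_force: [-0.9, 1.0, -1.4]
opening: 0.0425
grip_force: 41.4
```

```bash
python3 - <<'E'
from h import *
o=status.get_obs(); print(o['tool_pos'],o['opening'],o['contact_force'],delta((.6283,-.1355,.1865)))
E
```

```text
[ 0.62803815 -0.13434322  0.31750178] 0.042486064456525335 [-0.91055286  1.00256012 -1.43607508] [0.     0.0014 0.131 ]
```

Request:
arm_command([
  {"slide": [0, 0.001, 0.03], "spin": 0, "gripper": -1},
  {"slide": [0, 0.001, 0.06], "spin": 0, "gripper": -1},
  {"slide": [0, 0.001, 0.09], "spin": 0, "gripper": -1},
  {"slide": [0, 0.001, 0.115], "spin": 0, "gripper": -1},
  {"slide": [0, 0.001, 0.126], "spin": 0, "gripper": -1},
  {"slide": [0, 0.001, 0.13], "spin": 0, "gripper": -1},
  {"slide": [0, 0.001, 0.131], "spin": 0, "gripper": -1},
  {"slide": [0, 0.001, 0.131], "spin": 0, "gripper": -1},
])

```text
t: 28.98
tool_pos: [0.63, -0.1362, 0.1897]
tool_rot: [3.077, 0.629, 0.004]
contact_force: [-0.3, 0.8, -1.8]
opening: 0.0424
grip_force: 41.4
```

Request:
arm_command([
  {"slide": [0, 0, 0.001], "spin": 0, "gripper": -1},
  {"slide": [0, 0, 0.001], "spin": 0, "gripper": -1},
  {"slide": [0, 0, 0.001], "spin": 0, "gripper": -1},
  {"slide": [0, 0, 0.001], "spin": 0, "gripper": -1},
])

```text
t: 29.32
tool_pos: [0.6296, -0.1364, 0.188]
tool_rot: [3.077, 0.628, 0.002]
contact_force: [0.1, -0.1, -1.5]
opening: 0.0425
grip_force: 41.4
```

Request:
arm_command([
  {"slide": [0, 0, 0.001], "spin": 0, "gripper": -1},
  {"slide": [0, 0, 0.002], "spin": 0, "gripper": -1},
  {"slide": [0, 0, 0.0025], "spin": 0, "gripper": -1},
  {"slide": [0, 0, 0.0025], "spin": 0, "gripper": -1},
])

```text
t: 29.65
tool_pos: [0.6297, -0.1363, 0.1855]
tool_rot: [3.078, 0.628, 0.002]
contact_force: [-0.5, 1.4, 3.1]
opening: 0.0428
grip_force: 41.9
```

```bash
python3 - <<'E'
from h import *
o=status.get_obs(); print(o['tool_pos'],o['contact_force'])
E
```

```text
[ 0.6296712  -0.13625161  0.18550736] [-0.54975635  1.37656805  3.12788567]
```

Contact. Release, lift, back off clear toward the right, then a final check.

Request:
arm_command([
  {"slide": [0, 0, 0], "spin": 0, "gripper": 1},
  {"slide": [0, 0, 0], "spin": 0, "gripper": 1},
  {"slide": [0, 0, 0], "spin": 0, "gripper": 1},
  {"slide": [0, 0, 0], "spin": 0, "gripper": 1},
  {"slide": [0, 0, 0], "spin": 0, "gripper": 1},
  {"slide": [0, 0, 0], "spin": 0, "gripper": 1},
  {"slide": [0, 0, 0], "spin": 0, "gripper": 1},
  {"slide": [0, 0, 0], "spin": 0, "gripper": 1},
])

```text
t: 30.32
tool_pos: [0.6292, -0.1363, 0.1844]
tool_rot: [-3.078, -0.628, 0.0]
contact_force: [0.0, -0.8, 0.1]
opening: 0.0854
grip_force: 0.0
```

Request:
arm_command([
  {"slide": [0, 0, -0.03], "spin": 0, "gripper": 1},
  {"slide": [0, 0, -0.065], "spin": 0, "gripper": 1},
  {"slide": [0, 0, -0.1], "spin": 0, "gripper": 1},
  {"slide": [0, 0, -0.14], "spin": 0, "gripper": 1},
  {"slide": [-0.01, 0.03, -0.14], "spin": 0, "gripper": 1},
  {"slide": [-0.02, 0.065, -0.14], "spin": 0, "gripper": 1},
  {"slide": [-0.03, 0.1, -0.14], "spin": 0, "gripper": 1},
  {"slide": [-0.04, 0.135, -0.14], "spin": 0, "gripper": 1},
])

```text
t: 30.98
tool_pos: [0.6455, -0.2774, 0.3251]
tool_rot: [3.077, 0.629, 0.001]
contact_force: [-0.1, -0.6, 0.3]
opening: 0.0854
grip_force: 0.0
```

Request:
arm_command([
  {"slide": [-0.07, 0.19, 0], "spin": 0, "gripper": 1},
  {"slide": [-0.07, 0.19, 0], "spin": 0, "gripper": 1},
  {"slide": [-0.07, 0.19, 0], "spin": 0, "gripper": 1},
  {"slide": [-0.07, 0.19, 0], "spin": 0, "gripper": 1},
  {"slide": [-0.07, 0.19, 0], "spin": 0, "gripper": 1},
  {"slide": [-0.07, 0.19, 0], "spin": 0, "gripper": 1},
  {"slide": [-0.07, 0.19, 0], "spin": 0, "gripper": 1},
  {"slide": [-0.07, 0.19, 0], "spin": 0, "gripper": 1},
])

```text
t: 31.65
tool_pos: [0.6554, -0.4782, 0.3239]
tool_rot: [-3.077, -0.628, 0.0]
contact_force: [0.0, 0.2, -0.2]
opening: 0.0854
grip_force: 0.0
```

```bash
python3 - <<'E'
from h import *
im=grab('top','pics/t9.png'); V=im['view']
for n,c,z,t in [('blue',(.6283,-.1355),.134,(9,90,60)),('red',(.4957,-.2913),.128,(99,40,60)),('lid',(.4548,-.0195),.074,(6,60,50)),('green',(.586,.1161),.12,(99,120,40)),('can',(.7038,.0071),.09,(99,40,50))]:
    try: print(n,seg(im,tuple(proj(im,[*c,z],V)[0].round().astype(int)),z,t,25))
    except Exception as e: print(n,e)
print(status.get_obs()['tool_pos'])
f=im['frame'][80:360,150:530]; cv2.imwrite('pics/t9c.png',cv2.resize(f,None,fx=2.1,fy=2.1,interpolation=2)[:,:,::-1])
E
```

```text
blue (array([ 0.6274, -0.1367]), 0.0209, np.int64(55), 96)
red (array([ 0.4959, -0.2949]), 0.0166, np.int64(57), 57)
lid (array([ 0.4591, -0.0174]), 0.0431, np.int64(137), 137)
green (array([0.5859, 0.1166]), 0.0161, np.int64(50), 53)
can (array([0.7035, 0.0072]), 0.0251, np.int64(79), 79)
[ 0.65569302 -0.47738909  0.32442754]
```

View pics/t9c.png

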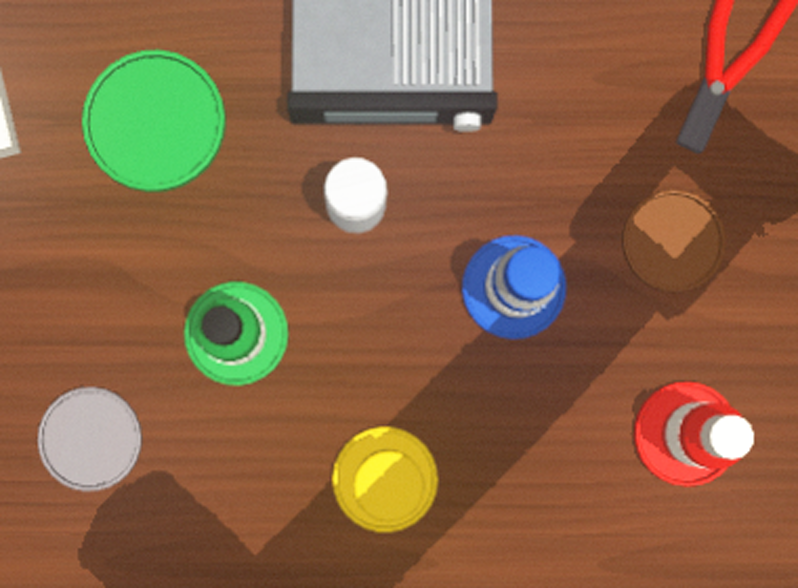

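Every container stands centred in its own tray: green at (222,325), blue at (530,272), jar at (391,487) and red at (728,437). The grey tray at (90,438) is empty, the silver can hasn't moved, and the arm is clear. Handing in.

```bash
python3 -c "
from station import order; print(order.finish_job())"
```

```text
the job is handed in; nothing more can be done
None
```

I handed the job in at about 32 s: by the final top-view check, all four containers stand upright in their own trays, the grey tray is empty and the drinks can has not moved; the station returned no verdict.

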